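# Lock a printing block into the carving jig

## Robot

A 6-joint arm with a two-finger parallel gripper is mounted at the origin on a cart in front of the work surface, level with it; the furniture and walls round the work are solid. World frame = base frame: x ahead of the robot, y to its left, z up, the work surface at z = 0. Lengths are in mm, angles in rad, forces in N, time in s.
With the tool pointing down it reaches from about 300 to 750 mm from the base axis. Payload 8.5 kg.
Tool frame: the origin (TCP) lies midway between the tips of the shut fingers; the grasp point (between the pads) lies 19 mm behind it; z points along the fingers, y is the line along which they close (so a half turn about z gives the same grasp; the last joint's range is limited). The gripper opens to 88 mm and grips with 3 to 60 N. Pads are 18 mm wide; open, the fingers measure 123 mm over their backs; the gripper's body (75 mm by 187 mm) begins 45 mm behind the grasp point.
Start: joints at [-1.412, 0.381, 1.297, -0, 1.464, -0.215], TCP at [200.829, -512.004, 238.748] pointing down, gripper open.
Joint ranges: [-3.11, 3.11], [-0.89, 2.33], [0.22, 2.48], [-1.42, 4.56], [0.17, 2.85], [-2.88, 2.88]. Speed limits (rad/s): [2.39, 2.39, 3.14, 3.14, 3.14, 3.14].

## Interface

Orientations are given as a rotation vector (axis times angle).
In Python, from rig import observe, grab_frame, hand_in gives the robot as it stands. The module is installed in compiled form; this text tells all that it offers.
- The arm moves only by the tool play_rows, never from a script. Its argument "deltas" is a list of rows, each a list of 3 entries, a list of its own where there are three numbers: the opening, from -1 (shut) to 1 (fully open), then the shift along the world's x, y, z in cm, then the turn about the world's z in rad. A call has 1 to 12 rows; each row shifts and turns the commanded pose from where the row before left it; what a row does not reach is not made up. A row lasts 1/8 s, in which the tool goes at most 62.5 mm and 10.7 degrees, less where a joint would pass 70% of its speed; a pose out of reach is approached as far as the arm can. A call with a gripper value outside its range is refused whole. The fingers move at their own pace and stop on an object; "grip_force" is the grip in N (left out, the last holds). Time passes only in rows, so rows that do not move let the fingers close. It gives the time, the measured TCP pose, the force, the opening and the grip force at its end, in the units of the state.
- observe(): the state, without advancing time (a new reading comes with each control period).
- grab_frame(name): name is "side" or "top" or "wrist"; returns a dict with "frame" (384x512x3 uint8, red, green, blue), "K" (3x3 intrinsics, pixels), "R" (3x3) and "t" (3): a world point X has camera coordinates R X + t. Camera axes: x right, y down, z forward; pixel columns grow to the right and rows downward; lengths in mm; the calibration is good to about 2 mm. A picture is of the moment at which its call begins. There is no depth.
- hand_in(): hands the job in; it is judged then, once.
The state is a dict: "time": time; "joint_positions": joint angles; "joint_velocities": joint speeds; "joint_efforts": joint torques, N m; "ee_pos": TCP position; "tool_rot": TCP orientation; "ft_force": force on the tool from outside, world axes, zero at the start; "ft_torque": the same for the moment, N m; "opening": opening from 0.0 (shut) to 1.0 (fully open); "gripper_force": force on a finger pad.
Only numpy, scipy, OpenCV 4.12 (cv2) and the standard library are available. Lean on these libraries where they do the work, as an engineer would, in place of code of your own. Each camera call takes 0.05 s, during which the arm holds its last target. There are 200 camera calls.

## Task

Lay the long narrow printing block carved face up between the rod rails of the plywood jig and slide it gently home until you feel it meet the cork-faced end stop. Then let go of it and tip the jig's open spring flap past its snap point with a light push, so that it springs shut by itself and locks the block in. Never force the block hard against the cork or press the flap down onto its stop, and leave the other two loose blocks where they are.

Things in the scene. Friction and masses are not known exactly. Their poses are not given: they have to be found in the camera images.
- long_block_mid (a point): centre (half-way up) of the long narrow dark wooden hand printing block: flat bar 47 mm wide (its x), 98 mm long (its y), 24 mm high, carved grey face up, about 0.1 kg, loose on the table. Take it across its 47 mm width. Its two ends are equivalent in the jig.
- wide_block_mid (a point): centre of a loose rectangular printing block, 62 x 77 x 28 mm; a bystander, may not shift more than 15 mm
- round_block_mid (a point): centre of a loose round printing block, 70 mm across, 28 mm high; a bystander, may not shift more than 15 mm
- jig: the jig, fixed to the table. Its plywood board is 12 mm thick and covers, from its origin (on the table, under the channel's middle line), x -115 to +140 mm, y -60 to +125 mm. Channel along jig x, open towards -x (the robot): two steel rod rails, inner sides at y = +-25.5 mm, x -20 to +53 mm, tops 17.5 mm above the table.
- channel_start (a point): point on the middle line 24 mm above the table at jig x = 0: centre of the block when set down here on the board between the rails (length along jig x, underside 12 mm above the table), short of every place of the stop. Keep the fingertips 20 mm or more above the table, over the rails. From here it slides 12 to 56 mm along jig +x to the end stop.
- keeper (a joint): angle (rad) of the flap on its over-centre spring: 0 = open stop, leaning 12 deg out to jig +y; 0.21 upright; about 0.6 snap point; 1.78 shut stop, level across the channel. It resists with 0.15 N m (about 1.5 N at its edge) at first, nothing at the snap point, then springs shut by itself. Push with under 15 N; within 0.1 rad of shut no more than 2 N on it.
- stop_zone (a point): jig x = 83 mm, y 0, 25 mm above the table: middle of the 44 mm range in which the stop's cork face (52 mm wide, 24 mm high, looking to jig -x) may stand. End stop and flap sit on one steel carriage, clamped within 22 mm of its middle place along jig x; this is NOT measured: find the stop by feel, slide slowly, halt at 5 to 8 N. With the stop at 83 mm the block is home at x 34 mm.
- flap_zone (a point): jig x -23 mm, y +95 mm, 40 mm above the table: middle of the flap's hinge axis (along jig x) when the carriage is at its middle place. The flap's middle is always 57 mm nearer the open end (jig -x) than the centre of a block that is home. Flap: aluminium, 26 mm wide (x), 125 mm long; a lip under it drops in front of the home block with 3 mm to spare, and strikes a block not home.
- edge_zone (a point): jig x -23 mm, y +121 mm, 162 mm above the table: the open flap's free rolled edge (9 mm round) when the carriage is at its middle place. Set a vertical fingertip outside it (jig y about +165 mm) at the flap's middle, its end about 120 mm above the table, and move it level and slowly along jig -y: the flap snaps between y +75 and +50 mm; go no farther than +30 mm.
- cork (a joint): how far (m) the stop's stiff cork pad is squashed towards jig +x: 0 = free; it gives 0.1 mm per N, springs back when let go, and breaks beyond 0.0015 (15 N); its reading is coarse, go by force
Mind the look-alikes: they are no part of the job. Leave any purple or yellow look-alike of the part that bears long_block_mid alone.

How it is judged:
By the outcome, as a careful person would: the job done as asked, in the order asked, and still so for the second after the job is handed in, with the robot touching nothing.
It also fails if it takes over 58 s, if anything falls off the work surface, if the arm or the gripper's body presses on something with over 40 N, if the wrist force passes 120 N, or if a joint passes its speed limit or range.

## Working session

There is one attempt and no reset: what is moved stays moved. The work goes in short steps, Python scripts to look and compute and a tool call to move; the robot and the scene stay as the last step left them, time stands still between calls to the robot, and variables do not carry over. Pictures are saved under pics/ and viewed, at most 10 in all, crops included, and the job is handed in when it is done.

Besides the shell and the picture viewer there is one more tool, called after ">>>" as name(argument=value, ...), one argument or row to a line, values as JSON. play_rows: Moves the arm, as the interface text tells. Its arguments: {"type":"object","properties":{"deltas":{"type":"array"},"grip_force":{"type":"number"}},"required":["deltas"]}

```bash
mkdir -p pics
cat > h.py <<'E'
import numpy as np, cv2
from rig import observe, grab_frame
def ray(f,u,v,z):
    d=f["R"].T@(np.linalg.inv(f["K"])@[u,v,1]); c=-f["R"].T@f["t"]
    return c+d*(z-c[2])/d[2]
def proj(f,X):
    p=f["K"]@(f["R"]@np.array(X,float)+f["t"]); return p[:2]/p[2]
def save(f,n): cv2.imwrite("pics/"+n,cv2.cvtColor(f["frame"] if isinstance(f,dict) else f,cv2.COLOR_RGB2BGR))
E
python3 - <<'E'
from h import *
import pickle
fs={n:grab_frame(n) for n in("side","top","wrist")}
pickle.dump(fs,open("f0.pkl","wb"))
for n in fs: save(fs[n],n+"0.png"); print(n,-fs[n]["R"].T@fs[n]["t"])
s=observe();print(s["time"],s["ee_pos"],s["tool_rot"],s["ft_force"],s["opening"])
E
```

```text
side [ 89.79509799 807.87520863 788.52482585]
top [ 194.77842309  -60.39230435 1475.77205597]
wrist [ 268.68505727 -484.49602489  384.18611016]
0.15 [ 200.79843049 -511.82798123  238.30990114] [-3.08584806e+00 -5.83526290e-01 -4.80297127e-05] [ 0.66837092 -0.08514411  0.16120889] 0.9982742758640759
```

View pics/top0.png

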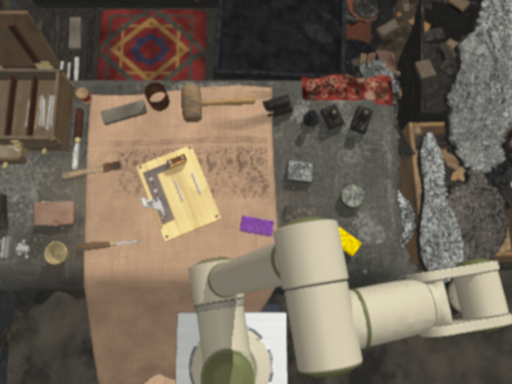

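View pics/side0.png

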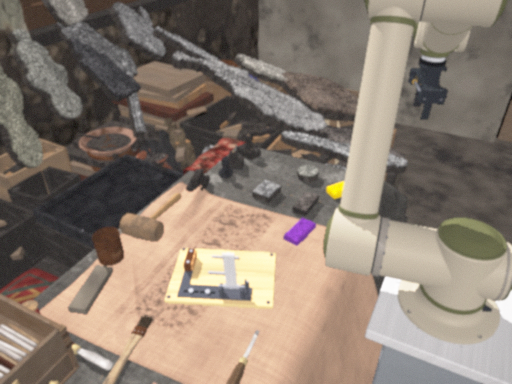

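Top view: jig at (178,193), flap at its left (150,203); wide block (300,170), round block (352,195). Candidates for the long block: dark bar at top (300,213) / side (306,203), purple (257,226), yellow (349,241), and a grey whetstone (123,112). I choose the dark bar and check it in a close crop.

Run:
```python
from h import *
import pickle
fs=pickle.load(open("f0.pkl","rb"))
t=fs["top"]["frame"];s=fs["side"]["frame"]
a=cv2.resize(t[140:250,125:235],(440,440),interpolation=cv2.INTER_CUBIC)
b=cv2.resize(s[235:315,160:285],(625,400),interpolation=cv2.INTER_CUBIC)
c=cv2.resize(t[195:250,275:330],(330,330),interpolation=cv2.INTER_CUBIC)
d=cv2.resize(s[170:225,275:330],(330,330),interpolation=cv2.INTER_CUBIC)
im=np.zeros((600,800,3),np.uint8)
im[:300,:300]=cv2.resize(t[140:250,125:235],(300,300),interpolation=cv2.INTER_CUBIC)
im[:300,310:779]=cv2.resize(b,(469,300))
im[305:600,:295]=cv2.resize(c,(295,295));im[305:600,310:605]=cv2.resize(d,(295,295))
save(im,"crop0.png")
for n,u,v,z in[("top",300,213,24),("side",306,203,24),("side",294,197,24),("side",318,198,24),("top",178,193,12),("top",257,226,24)]:print(n,u,v,ray(fs[n],u,v,z).round())
```

```text
top 300 213 [ 445. -205.   24.]
side 306 203 [ 432. -191.   24.]
side 294 197 [ 477. -203.   24.]
side 318 198 [ 409. -232.   24.]
top 178 193 [508. 168.  12.]
top 257 226 [405. -75.  24.]
```

View pics/crop0.png

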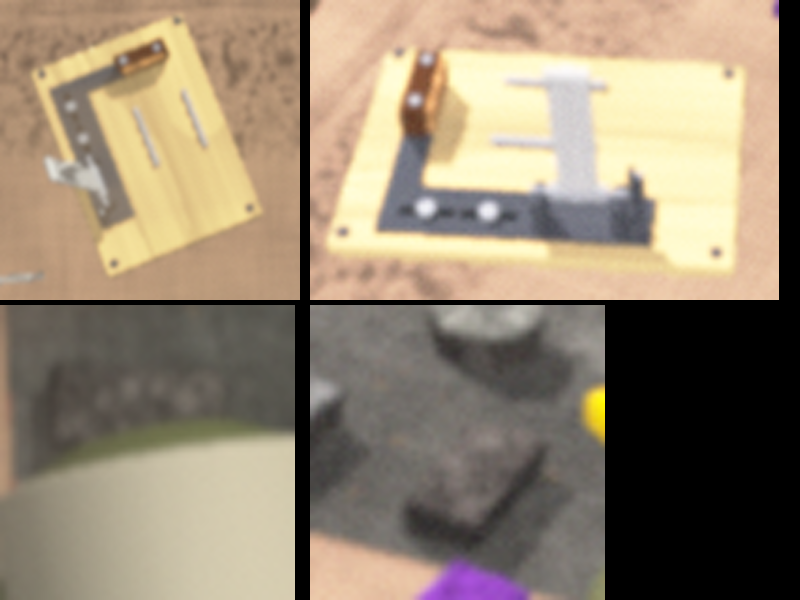

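The crop confirms the dark bar (side ≈(306,202)) with a carved grey top; in the jig the stop is at upper-left, and the flap stands open on the left (+y) side.

Run:
```python
from h import *
import pickle
from scipy.spatial.transform import Rotation as Ro
fs=pickle.load(open("f0.pkl","rb"))
for p in[(293.7,207.3),(305.8,211),(318.8,198),(307.6,191.5)]: print("blk",ray(fs["side"],*p,24).round())
for n,box in(("top",(130,140,230,245)),("side",(155,240,285,312))):
    f=fs[n];hsv=cv2.cvtColor(f["frame"],cv2.COLOR_RGB2HSV)
    m=cv2.inRange(hsv,(20,50,140),(32,200,255));k=np.zeros_like(m);k[box[1]:box[3],box[0]:box[2]]=1;m*=k
    cs,_=cv2.findContours(m,0,2);c=max(cs,key=cv2.contourArea)
    pts=np.array([ray(f,*q[0],12)[:2] for q in cv2.convexHull(c).astype(float)],np.float32)
    r=cv2.minAreaRect(pts);print(n,r,cv2.boxPoints(r).round())
R=Ro.from_rotvec(observe()["tool_rot"]).as_matrix();print(R.round(3))
w=fs["wrist"];print("wrist axis",w["R"][2].round(2),w["R"][0].round(2), "K",w["K"][0,0])
print("cam off in tool",(R.T@(-w["R"].T@w["t"]-observe()["ee_pos"])).round())
```

```text
blk [ 457. -154.   24.]
blk [ 418. -153.   24.]
blk [ 407. -233.   24.]
blk [ 450. -250.   24.]
top ((512.775146484375, 168.23135375976562), (253.9704132080078, 181.0143280029297), 22.664594650268555) [[361. 203.]
 [430.  36.]
 [665. 134.]
 [595. 301.]]
side ((508.59271240234375, 171.4058837890625), (255.44741821289062, 191.67132568359375), 22.81591033935547) [[354. 210.]
 [428.  34.]
 [663. 133.]
 [589. 309.]]
[[ 0.931  0.365 -0.   ]
 [ 0.365 -0.931  0.001]
 [ 0.    -0.001 -1.   ]]
wrist axis [-0.26 -0.1  -0.96] [ 0.37 -0.93 -0.  ] K 341.7720346238313
cam off in tool [  73.   -1. -146.]
```

>>> play_rows(
  deltas=[
    [1, [2.3, 3.1, -0.7], 0.109],
    [1, [2.3, 3.1, -0.7], 0.109],
    [1, [2.3, 3.1, -0.7], 0.109],
    [1, [2.3, 3.1, -0.7], 0.109],
    [1, [2.3, 3.1, -0.7], 0.109],
    [1, [2.3, 3.1, -0.7], 0.109],
    [1, [2.3, 3.1, -0.7], 0.109],
    [1, [2.3, 3.1, -0.7], 0.109],
    [1, [2.3, 3.1, -0.7], 0.109],
    [1, [2.3, 3.1, -0.7], 0.109],
    [1, [0, 0, 0], 0],
    [1, [0, 0, 0], 0],
  ],
  grip_force=15,
)

```text
time: 1.65
ee_pos: [430.7, -202.4, 168.8]
tool_rot: [2.338, 2.098, -0.0]
ft_force: [-0.7, -0.4, 0.4]
opening: 1.001
gripper_force: 0.0
```

Run:
```python
from h import *
import pickle
from scipy.spatial.transform import Rotation as Ro
f={n:grab_frame(n) for n in("wrist","top")};pickle.dump(f,open("f1.pkl","wb"))
save(f["wrist"],"wrist1.png")
s=observe();print(s["ee_pos"],s["joint_positions"],s["ft_force"]);print(Ro.from_rotvec(s["tool_rot"]).as_matrix().round(3))
w=f["wrist"];print("grid",[proj(w,[433+a,-198+b,24]).round() for a,b in((0,0),(50,0),(0,50))])
```

```text
[ 430.45055063 -202.85165096  168.89297049] [-6.89786177e-01  3.21303336e-01  1.61213776e+00 -2.11067426e-04
  1.20788198e+00 -5.80790697e-01] [-0.14746147 -0.27936854 -0.19473593]
[[ 0.109  0.994  0.   ]
 [ 0.994 -0.109 -0.   ]
 [-0.     0.    -1.   ]]
grid [array([258., 168.]), array([316., 162.]), array([252., 110.])]
```

View pics/wrist1.png

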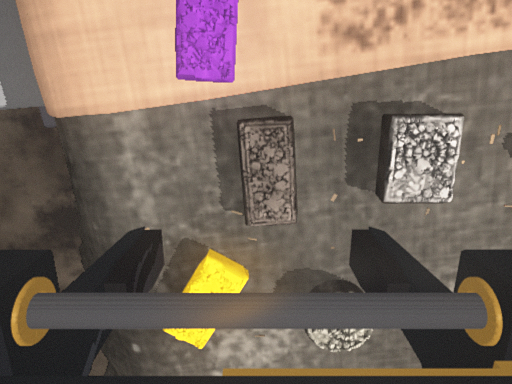

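The wrist view shows the dark block with top-face corners about (239,119), (291,116), (296,222), (246,224). Purple is above, yellow and round below, wide block on the right.

Run:
```python
from h import *
import pickle
f=pickle.load(open("f1.pkl","rb"))["wrist"]
P=np.array([ray(f,*p,24)[:2] for p in((239,119),(291,116),(296,222),(246,224))],np.float32);print(P.round(1))
print(P.mean(0),cv2.minAreaRect(P))
for p in((440,158),(340,318),(210,280)):print(ray(f,*p,28).round())
```

```text
[[ 421.3 -154.5]
 [ 464.9 -156.7]
 [ 461.9 -252.3]
 [ 416.2 -249.3]]
[ 441.0703  -203.21625] ((441.6213073730469, -203.32431030273438), (95.60335540771484, 45.80991744995117), 86.88036346435547)
[ 588. -205.   28.]
[ 497. -357.   28.]
[ 376. -301.   28.]
```

>>> play_rows(
  deltas=[
    [1, [0.5, 0, -3], 0.03],
    [1, [0.5, 0, -4], 0.025],
    [1, [0.05, -0.05, -4], 0],
    [1, [0, 0, -3], 0],
    [1, [0, 0, -1.4], 0],
    [1, [0, 0, -0.5], 0],
    [1, [0, 0, 0], 0],
    [-1, [0, 0, 0], 0],
    [-1, [0, 0, 0], 0],
    [-1, [0, 0, 0], 0],
    [-1, [0, 0, 0], 0],
    [-1, [0, 0, 0], 0],
  ],
  grip_force=15,
)

```text
time: 3.25
ee_pos: [441.4, -202.5, 9.8]
tool_rot: [2.278, 2.163, 0.0]
ft_force: [0.2, 0.8, 1.5]
opening: 0.525
gripper_force: 15.0
```

>>> play_rows(
  deltas=[
    [-1, [0, 0, 2], 0],
    [-1, [0, 0, 4], 0],
    [-1, [0, 1, 4], -0.08],
    [-1, [0, 3.3, 2], -0.13],
    [-1, [0, 3.3, 0], -0.13],
    [-1, [0, 3.3, 0], -0.13],
    [-1, [0, 3.3, 0], -0.13],
    [-1, [0, 3.3, 0], -0.13],
    [-1, [0, 3.3, 0], -0.13],
    [-1, [0, 3.3, 0], -0.13],
    [-1, [0, 3.3, 0], -0.13],
    [-1, [0, 3.3, 0], 0],
  ],
)

```text
time: 4.75
ee_pos: [441.1, 105.6, 129.6]
tool_rot: [-3.08, -0.62, 0.001]
ft_force: [0.0, -0.3, -0.4]
opening: 0.525
gripper_force: 15.0
```

>>> play_rows(
  deltas=[
    [-1, [-0.3, 0, 0], 0],
    [-1, [0, 0, 0], 0],
  ],
)

```text
time: 5.0
ee_pos: [438.0, 104.2, 129.6]
tool_rot: [3.079, 0.623, -0.001]
ft_force: [-0.1, -0.2, -1.5]
opening: 0.524
gripper_force: 15.0
```

Run:
```python
from h import *
import pickle
from scipy.spatial.transform import Rotation as Ro
f={n:grab_frame(n) for n in("wrist","side","top")};pickle.dump(f,open("f2.pkl","wb"))
save(f["wrist"],"wrist2.png")
s=observe();print(s["ee_pos"],s["joint_positions"],s["ft_force"],s["opening"],s["gripper_force"]);print(Ro.from_rotvec(s["tool_rot"]).as_matrix().round(3))
```

```text
[438.43528813 103.74914525 129.73689462] [-3.14345116e-02  3.33351396e-01  1.73454296e+00 -1.01812408e-04
  1.07374601e+00  1.14180321e+00] [ 0.51155088 -0.55599723 -1.76586699] 0.5269672235011039 14.988420554436743
[[ 0.922  0.387 -0.   ]
 [ 0.387 -0.922 -0.   ]
 [-0.     0.    -1.   ]]
```

View pics/wrist2.png

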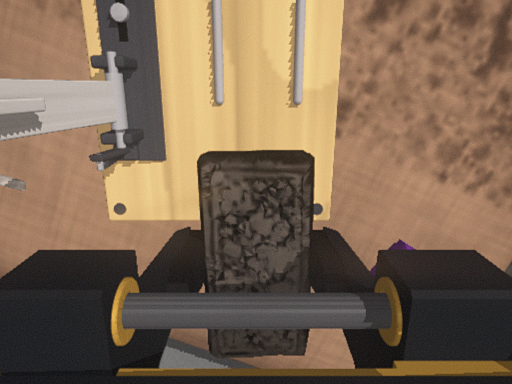

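Run:
```python
from h import *
import pickle
f=pickle.load(open("f2.pkl","rb"))["wrist"]
g=cv2.cvtColor(f["frame"],cv2.COLOR_RGB2HSV)[:,:,1].astype(int)
mids=[]
for v in(20,40,60,80,95):
    r=[]
    for a,b in((205,235),(282,315)):
        w=np.clip(120-g[v,a:b],0,None);r.append((w*np.arange(a,b)).sum()/w.sum())
    L,Rr=(ray(f,u,v,16)[:2] for u in r);m=(L+Rr)/2;mids.append(m);print(v,np.round(r,1),np.linalg.norm(L-Rr).round(1),m.round(1))
mids=np.array(mids);d=mids[0]-mids[-1];print("yaw",np.degrees(np.arctan2(d[1],d[0])))
e=(ray(f,219,104,15)+ray(f,297,104,15))/2;print("rail end mid",e.round(1))
for p in((107,219),(331,219)):print("corner",ray(f,*p,12).round(1))
for p in((256,152),(256,354)):print("blk end",ray(f,*p,143.5).round(1))
for p in ((113,57),(120,150)):print("hinge",ray(f,*p,40).round(1))
```

```text
20 [217.  299.4] 57.0 [545.9 148.8]
40 [217.6 299.1] 57.3 [534.1 143.7]
60 [218.1 299. ] 57.8 [522.  138.5]
80 [218.5 298.7] 58.2 [509.4 133.1]
95 [218.9 297.7] 57.8 [499.7 129.2]
yaw 23.01633120262326
rail end mid [493.6 126.9  15. ]
corner [359.7 205.8  12. ]
corner [431.7  35.   12. ]
blk end [482.2 123.7 143.5]
blk end [393.5  86.2 143.5]
hinge [485.6 225.4  40. ]
hinge [428.7 203.9  40. ]
```

>>> play_rows(
  deltas=[
    [-1, [1.85, 0.75, 0], 0],
    [-1, [1.85, 0.75, 0], 0],
    [-1, [1.85, 0.75, 0], 0],
    [-1, [1.85, 0.75, 0], 0],
    [-1, [0, 0, -2.5], 0],
    [-1, [0, 0, -3], 0],
    [-1, [0, 0, -2.5], 0],
    [-1, [0, 0, -1.5], 0],
    [-1, [0, 0, -0.4], 0],
    [-1, [0, 0, -0.3], 0],
    [-1, [0, 0, -0.2], 0],
    [-1, [0, 0, 0], 0],
  ],
)

```text
time: 6.65
ee_pos: [512.5, 134.5, 26.1]
tool_rot: [3.079, 0.622, 0.001]
ft_force: [0.0, 0.8, -1.8]
opening: 0.523
gripper_force: 15.0
```

Run:
```python
from h import *
import pickle
f={n:grab_frame(n) for n in("wrist","side","top")};pickle.dump(f,open("f3.pkl","wb"))
im=np.zeros((384,800,3),np.uint8);im[:,:512]=f["wrist"]["frame"];im[:216,520:800]=cv2.resize(f["side"]["frame"][200:308,150:290],(280,216));save(im,"c3.png")
s=observe();print(s["ee_pos"],s["ft_force"],s["ft_torque"],s["opening"])
```

```text
[512.44578839 134.52435377  26.01355235] [ 0.22683733  0.37728905 -1.80254131] [-0.02345877  0.0378244   0.03634095] 0.5248841352581738
```

View pics/c3.png

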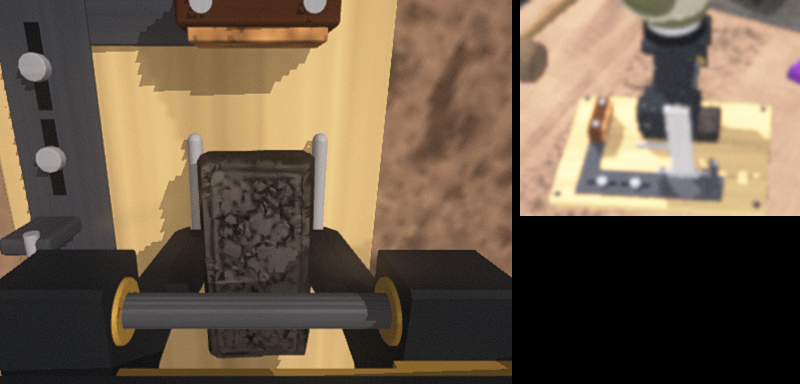

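Block (198–314 px columns) sits centred between the rails (≈195 and 320); the cork edge is at (258,46). No contact force.

>>> play_rows(
  deltas=[
    [-1, [0, 0, -0.2], 0],
    [-1, [0, 0, -0.15], 0],
    [-1, [0, 0, -0.05], 0],
    [-1, [0, 0, 0], 0],
  ],
)

```text
time: 7.3
ee_pos: [512.3, 134.5, 21.8]
tool_rot: [3.079, 0.622, -0.0]
ft_force: [-0.6, 0.1, 1.8]
opening: 0.528
gripper_force: 15.0
```

Run:
```python
from h import *
import pickle
f=pickle.load(open("f3.pkl","rb"))["wrist"]
a=np.array([.9215,.388])
for v,z in((46,13),(28,37)):
    p=ray(f,258,v,z)[:2];print(p,(p-[512,134.7])@a)
p=ray(f,256,153,40)[:2];print("blk front",(p-[512,134.7])@a)
s=observe();print(s["ee_pos"],s["ft_force"])
```

```text
[595.14559635 169.27961487] 90.03555761013872
[598.38567569 170.79968254] 93.61107697099476
blk front 48.26192191071939
[512.25319476 134.49621476  21.82366614] [-0.63933369  0.14599586  1.79880598]
```

>>> play_rows(
  deltas=[
    [-1, [0.28, 0.12, 0], 0],
    [-1, [0.28, 0.12, 0], 0],
    [-1, [0.28, 0.12, 0], 0],
    [-1, [0.28, 0.12, 0], 0],
    [-1, [0.28, 0.12, 0], 0],
    [-1, [0.28, 0.11, 0], 0],
    [-1, [0.28, 0.12, 0], 0],
    [-1, [0.28, 0.11, 0], 0],
    [-1, [0.28, 0.12, 0], 0],
    [-1, [0.28, 0.12, 0], 0],
    [-1, [0, 0, 0], 0],
  ],
  grip_force=12,
)

```text
time: 8.68
ee_pos: [540.8, 146.5, 21.8]
tool_rot: [-3.079, -0.622, -0.002]
ft_force: [-0.7, 0.8, 3.9]
opening: 0.523
gripper_force: 12.0
```

Run:
```python
from h import *
f=grab_frame("wrist");save(f,"w4.png")
a=np.array([.9215,.388]);n=np.array([-.388,.9215]);s=observe();F=s["ft_force"]
print(s["ee_pos"],(s["ee_pos"][:2]-[512,134.7])@a,"Fx",F[:2]@a,"Fy",F[:2]@n,F[2])
g=f["frame"].astype(int)
for v in range(60,165,3):print(v,g[v,250:262].mean(0).round().astype(int),end=";")
```

```text
[540.86586461 146.47374981  21.83150535] 31.16810915860279 Fx 0.24584186723004994 Fy 0.8483158750187194 3.605774337693092
60 [236 206 141];63 [223 182 122];66 [110  64  38];69 [106  65  40];72 [105  62  38];75 [101  60  37];78 [101  58  36];81 [100  59  37];84 [100  58  36];87 [98 58 36];90 [97 57 35];93 [96 57 35];96 [96 56 34];99 [95 56 36];102 [95 54 35];105 [97 55 34];108 [98 56 35];111 [79 48 30];114 [120  80  48];117 [226 162  98];120 [229 167 101];123 [233 172 104];126 [167 116  71];129 [171 140  92];132 [171 138  91];135 [171 137  90];138 [170 138  91];141 [171 139  92];144 [170 138  91];147 [171 138  92];150 [113  90  60];153 [47 39 32];156 [51 42 35];159 [52 44 36];162 [68 58 50];
```

>>> play_rows(
  deltas=[
    [-1, [0.092, 0.039, 0], 0],
    [-1, [0.092, 0.039, 0], 0],
    [-1, [0.092, 0.039, 0], 0],
    [-1, [0.092, 0.039, 0], 0],
    [-1, [0.092, 0.039, 0], 0],
    [-1, [0.092, 0.039, 0], 0],
    [-1, [0.092, 0.039, 0], 0],
    [-1, [0.092, 0.039, 0], 0],
  ],
)

```text
time: 9.72
ee_pos: [547.4, 149.3, 21.8]
tool_rot: [3.079, 0.622, -0.001]
ft_force: [-2.8, -1.3, 5.1]
opening: 0.524
gripper_force: 12.0
```

>>> play_rows(
  deltas=[
    [-1, [0.046, 0.019, 0], 0],
    [-1, [0.046, 0.019, 0], 0],
    [-1, [0.046, 0.019, 0], 0],
  ],
)

```text
time: 10.1
ee_pos: [548.7, 149.9, 21.8]
tool_rot: [3.079, 0.622, -0.001]
ft_force: [-3.1, -1.8, 5.3]
opening: 0.525
gripper_force: 12.0
```

>>> play_rows(
  deltas=[
    [-1, [0, 0, 0.03], 0],
    [-1, [0.046, 0.019, 0], 0],
    [-1, [0.046, 0.019, 0], 0],
  ],
)

```text
time: 10.48
ee_pos: [550.0, 150.4, 21.9]
tool_rot: [-3.079, -0.622, 0.0]
ft_force: [-0.6, -0.1, -0.2]
opening: 0.526
gripper_force: 12.0
```

>>> play_rows(
  deltas=[
    [-1, [0.046, 0.019, 0], 0],
    [-1, [0.046, 0.019, 0], 0],
  ],
)

```text
time: 10.72
ee_pos: [551.0, 150.8, 21.9]
tool_rot: [-3.079, -0.622, -0.0]
ft_force: [0.2, -0.5, -0.4]
opening: 0.527
gripper_force: 12.0
```

>>> play_rows(
  deltas=[
    [-1, [0.037, 0.016, 0], 0],
    [-1, [0.037, 0.016, 0], 0],
  ],
)

```text
time: 10.98
ee_pos: [551.7, 151.1, 22.0]
tool_rot: [-3.079, -0.622, -0.0]
ft_force: [0.1, -0.1, -1.5]
opening: 0.523
gripper_force: 12.0
```

>>> play_rows(
  deltas=[
    [-1, [0.037, 0.016, 0], 0],
    [-1, [0, 0, 0], 0],
  ],
)

```text
time: 11.22
ee_pos: [552.0, 151.2, 22.1]
tool_rot: [3.079, 0.622, 0.0]
ft_force: [0.2, -0.1, -0.7]
opening: 0.526
gripper_force: 12.0
```

>>> play_rows(
  deltas=[
    [-1, [0.037, 0.016, 0], 0],
    [-1, [0, 0, 0], 0],
  ],
)

```text
time: 11.48
ee_pos: [552.4, 151.4, 22.1]
tool_rot: [-3.079, -0.622, 0.0]
ft_force: [-0.7, -1.1, -1.5]
opening: 0.523
gripper_force: 12.0
```

>>> play_rows(
  deltas=[
    [-1, [0.046, 0.019, 0], 0],
    [-1, [0, 0, 0], 0],
  ],
)

```text
time: 11.72
ee_pos: [552.6, 151.5, 22.0]
tool_rot: [-3.079, -0.622, 0.001]
ft_force: [-1.7, -1.1, -1.5]
opening: 0.526
gripper_force: 12.0
```

>>> play_rows(
  deltas=[
    [-1, [0.037, 0.016, 0], 0],
    [-1, [0, 0, 0], 0],
  ],
)

```text
time: 11.98
ee_pos: [552.9, 151.7, 22.0]
tool_rot: [3.079, 0.622, -0.002]
ft_force: [-2.4, -1.6, -0.4]
opening: 0.525
gripper_force: 12.0
```

Contact is building (about 2.8 N); I'll continue gently.

>>> play_rows(
  deltas=[
    [-1, [0.037, 0.016, 0], 0],
    [-1, [0, 0, 0], 0],
  ],
)

```text
time: 12.22
ee_pos: [553.1, 151.8, 21.9]
tool_rot: [3.079, 0.622, -0.002]
ft_force: [-4.8, -1.8, 0.5]
opening: 0.524
gripper_force: 12.0
```

>>> play_rows(
  deltas=[
    [-1, [0.018, 0.008, 0], 0],
    [-1, [0, 0, 0], 0],
  ],
)

```text
time: 12.48
ee_pos: [553.1, 151.8, 22.0]
tool_rot: [3.079, 0.622, -0.003]
ft_force: [-6.0, -1.9, 1.3]
opening: 0.522
gripper_force: 12.0
```

>>> play_rows(
  deltas=[
    [0.3, [0, 0, 0], 0],
    [0.3, [0, 0, 0], 0],
    [0.3, [0, 0, 0], 0],
    [0.3, [0, 0, 0], 0],
    [0.3, [0, 0, 1], 0],
    [0.3, [0, 0, 3], 0],
    [0.3, [0, 0, 4], 0],
    [0.3, [0, 0, 4], 0],
  ],
)

```text
time: 13.48
ee_pos: [553.7, 152.0, 144.0]
tool_rot: [3.079, 0.622, 0.001]
ft_force: [1.1, -1.0, 0.3]
opening: 0.648
gripper_force: 0.0
```

Run:
```python
from h import *
import pickle
f=grab_frame("wrist");save(f,"w5.png");pickle.dump(f,open("f5.pkl","wb"))
s=observe();print(s["ee_pos"],s["ft_force"],s["opening"])
```

```text
[555.74748134 152.22284764 149.41971576] [2.00132403 1.17956999 3.92387307] 0.6517455042109292
```

View pics/w5.png

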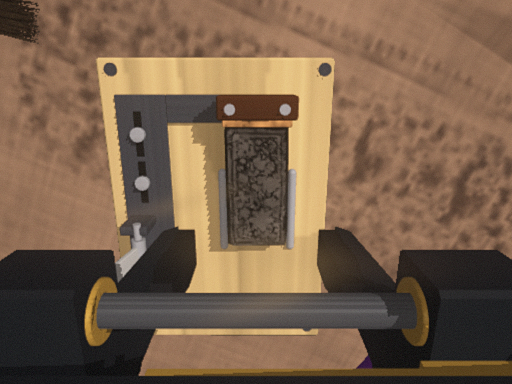

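The block lies flush against the cork (top edge at row 125, columns 225–288) between the rails.

>>> play_rows(
  deltas=[
    [-1, [0, 0, 3], 0],
    [-1, [0, 0, 4], 0],
    [-1, [0, 0, 2], 0],
    [-1, [0, 0, 0], 0],
  ],
)

```text
time: 14.02
ee_pos: [554.1, 152.0, 233.7]
tool_rot: [3.079, 0.622, 0.006]
ft_force: [-0.2, -0.3, -0.8]
opening: 0.221
gripper_force: 0.0
```

>>> play_rows(
  deltas=[
    [-1, [-2, 2.2, 0], 0],
    [-1, [-3, 3.3, 0], 0],
    [-1, [-3, 3.3, 0], 0],
    [-1, [-2.5, 2.8, 0], 0],
    [-1, [-1.3, 1.4, 0], 0],
    [-1, [0, 0, -3], 0],
    [-1, [0, 0, -4], 0],
    [-1, [0, 0, -3], 0],
    [-1, [0, 0, -1.3], 0],
    [-1, [0, 0, 0], 0],
  ],
)

```text
time: 15.28
ee_pos: [435.9, 281.7, 118.6]
tool_rot: [3.079, 0.622, -0.002]
ft_force: [-0.1, -0.2, 0.1]
opening: 0.006
gripper_force: 0.0
```

Run:
```python
from h import *
f=grab_frame("wrist");g=grab_frame("side");t=grab_frame("top")
im=np.zeros((384,800,3),np.uint8);im[:,:512]=f["frame"];im[:240,520:800]=cv2.resize(g["frame"][190:310,150:290],(280,240));im[244:384,520:690]=cv2.resize(t["frame"][140:250,120:250],(170,140));save(im,"c6.png")
a=np.array([.9215,.388]);n=np.array([-.388,.9215]);s=observe();d=s["ee_pos"][:2]-[512,134.7]
print(s["ee_pos"],d@a,d@n,s["ft_force"],s["opening"],s["joint_positions"])
```

```text
[436.41450893 282.12108422 120.09053968] -12.452649345843037 165.17569964487927 [-0.18950117 -0.49806863  0.29090737] 0.007626115177619912 [ 3.45799631e-01  4.49124562e-01  1.56592639e+00 -6.42754971e-06
  1.12442805e+00  1.51790040e+00]
```

View pics/c6.png

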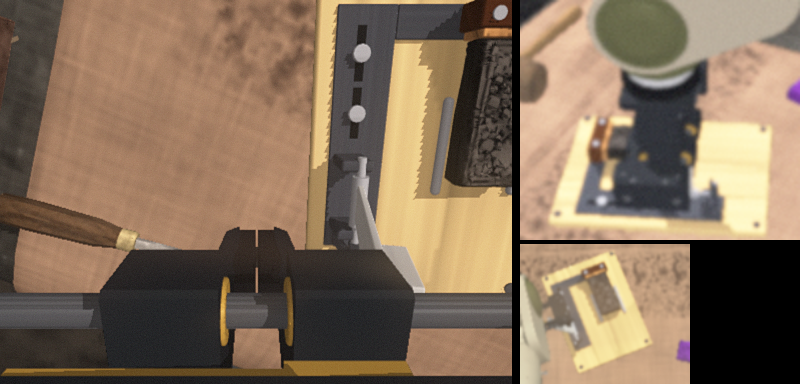

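The closed fingertip stands outside the flap (fingers at (257,240), flap at ≈(370,220)), with the block still against the cork.

>>> play_rows(
  deltas=[
    [-1, [0.155, -0.369, 0], 0],
    [-1, [0.155, -0.369, 0], 0],
    [-1, [0.155, -0.369, 0], 0],
    [-1, [0.155, -0.369, 0], 0],
    [-1, [0.155, -0.369, 0], 0],
    [-1, [0.155, -0.369, 0], 0],
    [-1, [0.155, -0.369, 0], 0],
    [-1, [0.155, -0.369, 0], 0],
    [-1, [0.155, -0.369, 0], 0],
    [-1, [0.155, -0.369, 0], 0],
  ],
)

```text
time: 16.68
ee_pos: [451.4, 244.8, 119.1]
tool_rot: [3.079, 0.622, 0.0]
ft_force: [-0.6, 1.5, 0.1]
opening: -0.001
gripper_force: 0.7
```

>>> play_rows(
  deltas=[
    [-1, [0.116, -0.276, 0], 0],
    [-1, [0.116, -0.276, 0], 0],
    [-1, [0.116, -0.276, 0], 0],
    [-1, [0.116, -0.276, 0], 0],
    [-1, [0.116, -0.276, 0], 0],
    [-1, [0.116, -0.276, 0], 0],
    [-1, [0.116, -0.276, 0], 0],
    [-1, [0.116, -0.276, 0], 0],
  ],
)

```text
time: 17.68
ee_pos: [460.5, 222.8, 118.9]
tool_rot: [-3.079, -0.622, 0.0]
ft_force: [-0.2, 1.6, 0.3]
opening: 0.009
gripper_force: 0.3
```

>>> play_rows(
  deltas=[
    [-1, [0.116, -0.276, 0], 0],
    [-1, [0.116, -0.276, 0], 0],
    [-1, [0.116, -0.276, 0], 0],
    [-1, [0.116, -0.276, 0], 0],
    [-1, [0.116, -0.276, 0], 0],
    [-1, [0.116, -0.276, 0], 0],
    [-1, [0.116, -0.276, 0], 0],
    [-1, [0.116, -0.276, 0], 0],
  ],
)

```text
time: 18.68
ee_pos: [470.0, 200.7, 119.1]
tool_rot: [3.079, 0.622, 0.0]
ft_force: [-0.0, 0.8, 0.7]
opening: 0.004
gripper_force: 0.0
```

>>> play_rows(
  deltas=[
    [-1, [0.116, -0.276, 0], 0],
    [-1, [0.116, -0.276, 0], 0],
    [-1, [0.116, -0.276, 0], 0],
    [-1, [0.116, -0.276, 0], 0],
    [-1, [0, 0, 0], 0],
    [-1, [0, 0, 0], 0],
  ],
)

```text
time: 19.42
ee_pos: [474.4, 189.9, 119.0]
tool_rot: [-3.079, -0.622, 0.0]
ft_force: [-0.4, 1.1, 0.8]
opening: 0.009
gripper_force: 0.0
```

Run:
```python
from h import *
f=grab_frame("wrist");g=grab_frame("side")
im=np.zeros((384,800,3),np.uint8);im[:,:512]=f["frame"];im[:240,520:800]=cv2.resize(g["frame"][190:310,150:290],(280,240));save(im,"c7.png")
n=np.array([-.388,.9215]);s=observe();print(s["ee_pos"],(s["ee_pos"][:2]-[512,134.7])@n,s["ft_force"])
```

```text
[474.43230546 189.95303112 119.04387665] 65.49193366192124 [ 0.26129776  0.36859776 -0.00630235]
```

View pics/c7.png

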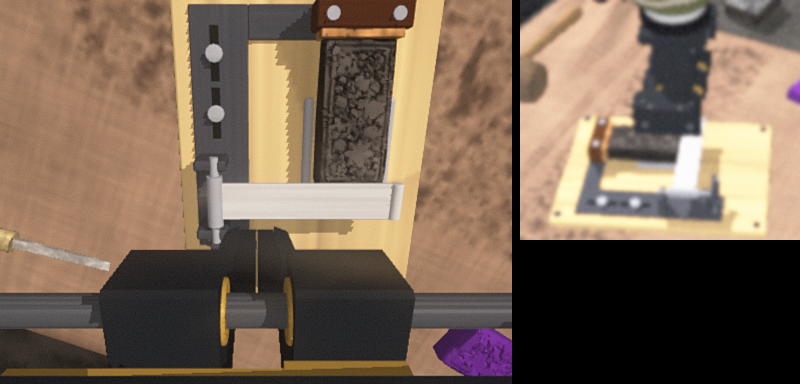

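The flap has snapped shut, level across the channel at (310,200), directly in front of the block's end. I'll retreat upward and hand in.

>>> play_rows(
  deltas=[
    [-1, [0, 0, 2], 0],
    [-1, [0, 0, 4], 0],
    [-1, [0, 0, 4], 0],
    [-1, [0, 0, 2], 0],
    [-1, [0, 0, 0], 0],
    [-1, [0, 0, 0], 0],
    [-1, [0, 0, 0], 0],
  ],
)

```text
time: 20.4
ee_pos: [474.1, 189.8, 237.9]
tool_rot: [-3.079, -0.622, 0.003]
ft_force: [-0.2, 0.7, 0.1]
opening: 0.003
gripper_force: 0.0
```

Run:
```python
from h import *
f=grab_frame("wrist");save(f,"w8.png")
from rig import hand_in
s=observe();print(s["time"],s["ee_pos"],s["ft_force"]);print(hand_in())
```

```text
20.45 [474.21989085 189.82734713 238.11993116] [ 0.12427984  0.78934979 -1.06462137]
the job is handed in; nothing more can be done
None
```

The long block is home against the cork (halted at about 6 N) and the spring flap snapped shut in front of it after a push of about 2 N; I didn't touch the other two blocks, and I handed the job in at 20.5 s.

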